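# Grease the slab roller's bearing with a push-type gun

## Robot

A 6-joint arm with a two-finger parallel gripper is mounted at the origin on the work surface. World frame = base frame: x ahead of the robot, y to its left, z up, the work surface at z = 0. Lengths are in m, angles in degrees, forces in N, time in s.
With the tool pointing down it reaches from about 0.4 to 0.825 m from the base axis. Payload 7 kg.
Tool frame: the origin (TCP) lies on the centre line of the jaws, within the pads' length; the fingertips stand r.nose_length ahead of it and the grasp point (between the pads) lies 2 mm behind it (r.nose_length is the distance from the TCP to the fingertips, in m); z points along the fingers, y is the direction in which the jaws open and shut (so a half turn about z gives the same grasp; the last joint's range is limited). The gripper opens to 88 mm and grips with 3 to 60 N. Pads are 19 mm wide; open, the fingers measure 130 mm over their backs; the gripper's body (78 mm by 193 mm) begins 47 mm behind the grasp point.
Start: joints at [86.179, 20.546, 0.682, 0, -70.136, -16.507], TCP at [0.235, 0.633, 0.244] pointing down, gripper open.
Joint ranges: [-176.03, 176.03], [-82.01, 121.73], [-58.28, 71.71], [-173.87, 95.51], [-174.79, -0.11], [-173.66, 173.66]. Speed limits (degrees/s): [136.94, 136.94, 172.46, 180, 180, 180].

## Interface

Orientations are given as [roll, pitch, yaw] about the fixed x, y, z axes, in that order (R = Rz(yaw) Ry(pitch) Rx(roll)).
In Python, from plant import r gives the robot as it stands.
- The arm moves only by the tool apply_moves, never from a script. Its argument "targets" is a list of rows, each a list of 3 entries, a list of its own where there are three numbers: the shift along the tool's x, y, z scaled (see below), then the turn, a rotation vector about the tool's x, y, z scaled (see below), then the finger opening in mm, from 0 to 87.6. A call has 1 to 5 rows; each row shifts and turns the pose as measured when the row begins, along the tool's axes as they then stand; what a row does not reach is not made up. The controller multiplies each number of a shift by 0.04 m and each number of a turn by 8 degrees. A row lasts 1/10 s, in which the tool goes at most 50 mm and 8.59 degrees, less where a joint would pass 70% of its speed; a pose out of reach is approached as far as the arm can. A call with a number of a shift or a turn outside -1 to 1 is refused whole. A call with a gripper value outside its range is refused whole. The fingers move at their own pace and stop on an object; "squeeze" is the grip in N (left out, the last holds). Time passes only in rows, so rows that do not move let the fingers close. It gives the time, the measured TCP pose, the force and the opening at its end, in the units of the state.
- r.get_state(): the state, without advancing time (a new reading comes with each control period).
- r.capture(name): name is "scene" or "top" or "wrist"; returns a dict with "img" (400x640x3 uint8, blue, green, red), "z_map" (400x640 float32, m along the optical axis (not along the pixel's ray), 0 where there is no reading), "fx", "fy", "cx", "cy" (pixels), "camera_from_world" (4x4, takes a point from world to camera coordinates); the wrist camera has in their place "mount" (4x4, takes a point from camera to tool coordinates, whose origin is the TCP and whose axes are the flange's). Camera axes: x right, y up, looking along -z (the intrinsics and any distortion apply to the point x, -y, -z); pixel columns grow to the right and rows downward; lengths in m; the calibration is good to about 2 mm. A picture is of the moment at which its call begins: read the wrist's pose just before it.
- r.close_job(): hands the job in, once; it reports no verdict.
The state is a dict: "time_s": time; "joints": joint angles; "qd": joint speeds; "joint_torque": joint torques, N m; "tcp_pos": TCP position; "eef_rot": TCP orientation; "contact_force": force on the tool from outside, world axes, zero at the start; "moment": the same for the moment, N m; "gripper_width": finger opening in m.
Only numpy, scipy, OpenCV 4.12 (cv2) and the standard library are available. Lean on these libraries where they do the work, as an engineer would, in place of code of your own. Each camera call takes 0.05 s, during which the arm holds its last target.

## Task

Take the push-type grease gun (the fat barrel whose nose ends in a hollow bell-shaped coupler) out of the rack, and press its coupler squarely, in line with the nipple, onto the tilted grease nipple on the slab roller's bearing block until it snaps home over the nipple's head. Then keep pushing so that the gun's sprung nose is driven well over half-way into its barrel, and finish like that: still gripping the gun and pushing it against its spring, not letting go. Leave all the other things on the bench where they are.

Things in the scene. Friction and masses are not known exactly. Their poses are not given: they have to be found in the camera images.
- gun_grip (a point): Centre of the grease gun's barrel (plain aluminium, 40 mm diameter), on its axis; z points up the axis, away from the nose. 60 mm above the underside of the barrel's foot flange, 55 mm below the gun's rounded black top; the coupler's mouth is 108 mm below it with the nose out. Round all about; grip from above anywhere between 20 mm below and 40 mm above this point.
- gun: The whole gun, loose, about 0.4 kg, standing upright nose down in one of the rack's three holes (which one varies). Origin on its axis at the underside of the foot flange (46 mm wide, 6 mm thick), which sits on the rack; z up the axis. The nose sticks out 48 mm below.
- gun_mouth (a point): Centre of the coupler's mouth at the nose's end; z up the gun's axis. Bell 32 mm wide, 26 mm inside, narrowing over 9 mm to an 18 mm bore; tube behind 24 mm wide. Four sprung balls 14 mm in leave 12 mm between them; the bore ends in a flat seat 25 mm in. The balls ride over the nipple's head with 3 to 8 N of push and snap in below it just before its tip meets the seat.
- gun_nose (a joint): How far the nose is pushed into the barrel, m: 0 fully out, 0.012 at the stop. Its spring pushes it out with 10 N at 0, rising to 16 N at 0.012.
- nipple_tip (a point): Tip of the fixed steel grease nipple; z points outward along its axis, which leans 25 degrees from vertical towards the roller's own -x. Conical head: 8 mm across at the flat tip, 16 mm across 8 mm below, then a 9 mm neck down to a 19 mm wide brass collar 30 mm below the tip. With the coupler home the tip is 25 mm inside its mouth. Nothing fixed within 180 mm is higher than the tip.
- roller: Bench slab roller, fixed: grey base plate 150 (x) x 300 (y) x 14 mm, origin under its centre. Two dark bearing blocks with round housings (80 mm across, 44 wide, axis along y, 70 mm up) at y = -110 and +110 mm, a 60 mm steel roller between, a black hand wheel beyond +y. Only the block at y = -110 has the nipple (tip at x -32, y -110, z 139 mm); the other has a flat plug.
- rack: Plywood rack, fixed: plate 100 mm (x) by 300 mm (y), its top 75 mm above the bench; origin on the bench below its centre. Three 37 mm holes in a row at y = -80, 0 and +80 mm hold the gun, the oiler and the screwdriver nose down.
- oiler: Bystander in the rack: aluminium oiler with a slimmer barrel (34 mm) and a thin pointed spout; origin at the spout's tip, top 145 mm above it, 160 mm above the bench.
- driver: Bystander in the rack: screwdriver with a fat turned wooden handle (34 mm); origin at the blade's tip, top 152 mm above it, 167 mm above the bench.
- vase: Bystander: unglazed gourd-shaped vase, 92 mm wide, 155 mm high; origin under its centre.
- jar: Bystander: white plastic jar, 64 mm wide, 90 mm high; origin under its centre.
- brushpot: Bystander: terracotta pot of brushes, 72 mm wide, pot 85 mm high, brushes to 200 mm; origin under its centre.
- bowl: Bystander: small unglazed bowl, 100 mm wide, 45 mm high; origin under its centre.
- wrench: Bystander: steel wrench lying on the bench, 160 mm long; origin under its middle.

How it is judged (in metres and radians):
On the way, in this order (a step that is already met when the one before it is completed fails the run):
1. the grease gun is lifted clear of the rack, in the fingers (height (world z) of gun_mouth above 0.085 m and contact force between the fingers and gun above 2 N), for 0.1 s.
2. the coupler has snapped home over the nipple's head, in line with it (z of nipple_tip in the frame of gun_mouth between 0.0233 and 0.03 m and x of nipple_tip in the frame of gun_mouth between -0.005 and 0.005 m and y of nipple_tip in the frame of gun_mouth between -0.005 and 0.005 m and angle between the z axis of gun_mouth and the z axis of nipple_tip, either way round below 0.14 rad and contact force between the fingers and gun above 2 N), for 0.2 s.
At the end, for the whole second after the job is handed in: The coupler is home on the nipple (the nipple's tip at least 23.3 mm inside the coupler's mouth and within 5 mm of its axis, axes within 8 degrees), the nose is pushed more than 6 mm of its 12 mm into the barrel, the gun is still and the fingers still grip it (over 2 N), all through the last second (all of step 2 and value of joint gun_nose above 0.006 m and linear speed of gun below 0.02 m/s); the arm keeps its last pose, push and grip.
It fails at once if the vase, jar, brush pot, bowl, wrench, oiler or screwdriver is moved more than 30 mm (distance of any of oiler, driver, vase, jar, brushpot, bowl, wrench from where it was at the start of the episode above 0.03 m).
It also fails if it takes over 38 s, if anything falls off the work surface, if the arm or the gripper's body presses on something with over 40 N, if the wrist force passes 120 N, or if a joint passes its speed limit or range.

## Working session

There is one attempt and no reset: what is moved stays moved. The work goes in short steps, Python scripts to look and compute and a tool call to move; the robot and the scene stay as the last step left them, time stands still between calls to the robot, and variables do not carry over. Pictures are saved under pics/ and viewed, and the job is handed in when it is done.

Besides the shell and the picture viewer there is one more tool, called after "Call:" by a JSON object that holds its "op" and its "data". apply_moves: Moves the arm, as the interface text tells. Its arguments: {"type":"object","properties":{"targets":{"type":"array","items":{"type":"array"}},"squeeze":{"type":"number"}},"required":["targets"]}

```bash
ls; mkdir -p pics; python3 - <<'E'
from plant import r
import cv2,numpy as np
print(r.get_state(), r.nose_length)
for n in ["scene","top","wrist"]:
    c=r.capture(n); cv2.imwrite(f"pics/{n}0.png",c["img"]); np.savez(f"pics/{n}0.npz",**c)
    print(n,c["fx"],c["fy"],c["cx"],c["cy"],[k for k in c]); print(np.round(c.get("camera_from_world",c.get("mount")),4), (c["z_map"]>0).mean())
E
```

```text
pics
{'time_s': 0.0, 'joints': array([ 8.61774466e+01,  2.05911531e+01,  6.32532733e-01, -2.04206156e-02,
       -7.01355668e+01, -1.65051125e+01]), 'qd': array([-0.05255904, -0.01512589,  0.07750185, -0.06993534, -0.1305419 ,
       -0.1022181 ]), 'joint_torque': array([ 1.59335134e-03, -5.82718921e+01,  2.93041956e+01,  6.99727044e+00,
        7.03483616e-03, -1.49113962e-04]), 'tcp_pos': array([0.23436721, 0.6325027 , 0.24261548]), 'eef_rot': array([ 1.79904240e+02, -8.35573708e-03, -2.03346136e+01]), 'contact_force': array([ 0.00259226, -0.51463353,  1.3944856 ]), 'moment': array([-0.00729351,  0.03668131, -0.05872393]), 'gripper_width': 0.08747924867684206} 0.017
scene 517.9387928849072 517.9387928849072 321.56167178598366 199.47594053673203 ['img', 'z_map', 'fx', 'fy', 'cx', 'cy', 'camera_from_world']
[[ 0.7797  0.6261 -0.0054 -0.3961]
 [-0.4455  0.5608  0.6978  0.1634]
 [ 0.4399 -0.5417  0.7163 -1.5852]
 [ 0.      0.      0.      1.    ]] 0.99609375
top 450.3669758293544 450.3669758293544 319.51577379291774 203.85741850559498 ['img', 'z_map', 'fx', 'fy', 'cx', 'cy', 'camera_from_world']
[[-0.0162 -0.9999  0.0028 -0.0196]
 [ 0.9781 -0.0153  0.2077 -0.5624]
 [-0.2076  0.0061  0.9782 -1.2686]
 [ 0.      0.      0.      1.    ]] 0.9960078125
wrist 302.4317081996926 302.4317081996926 317.9910499062802 200.85202194372 ['img', 'z_map', 'fx', 'fy', 'cx', 'cy', 'mount']
[[ 5.000e-04  9.628e-01  2.701e-01  7.270e-02]
 [ 1.000e+00 -4.000e-04 -1.000e-04 -2.000e-04]
 [ 0.000e+00  2.701e-01 -9.628e-01 -1.414e-01]
 [ 0.000e+00  0.000e+00  0.000e+00  1.000e+00]] 0.996140625
```

View pics/scene0.png

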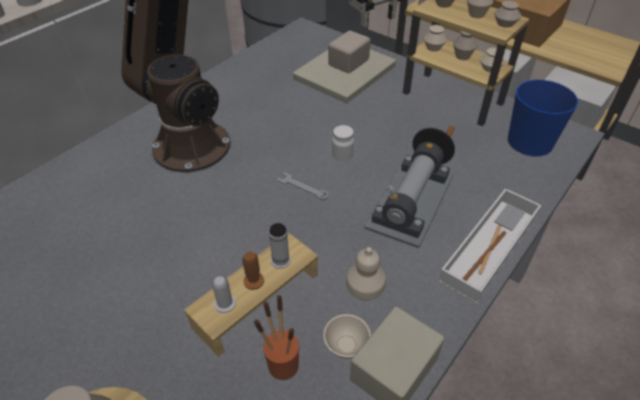

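View pics/top0.png

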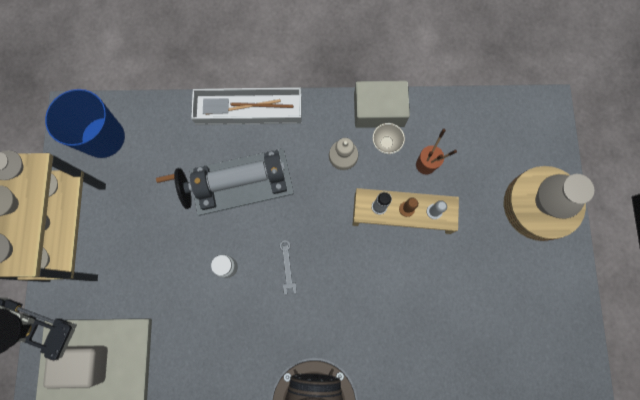

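View pics/wrist0.png

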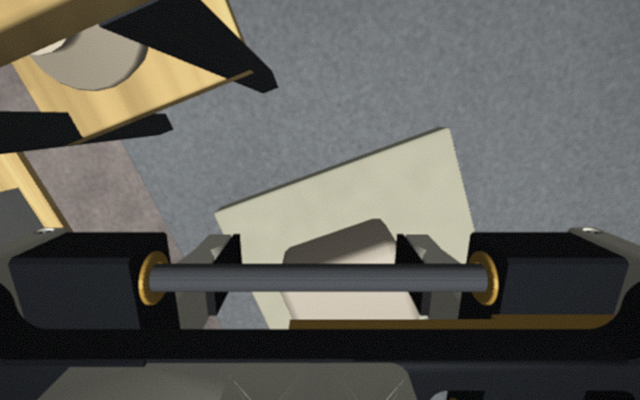

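The gun (black top) stands in the rack hole nearest the roller: top image about (383,202), scene about (279,245). The nipple block is the one away from the hand wheel: top about (275,170), scene about (400,208). Next I'll zoom in and measure.

```bash
cat > h.py <<'E'
import numpy as np,cv2
def load(n): return dict(np.load(f"pics/{n}.npz"))
def TW(c,st=None):
    # world_from_camera
    if "camera_from_world" in c: return np.linalg.inv(c["camera_from_world"])
    from scipy.spatial.transform import Rotation as R
    T=np.eye(4);T[:3,:3]=R.from_euler('xyz',st["eef_rot"],degrees=True).as_matrix();T[:3,3]=st["tcp_pos"]
    return T@c["mount"]
def ray(c,u,v,st=None):
    T=TW(c,st); d=np.array([(u-c["cx"])/c["fx"],-(v-c["cy"])/c["fy"],-1.0])
    return T[:3,3],T[:3,:3]@d
def onplane(c,u,v,z,st=None):
    o,d=ray(c,u,v,st); return o+d*(z-o[2])/d[2]
def pt(c,u,v,st=None):
    o,d=ray(c,u,v,st); return o+d*float(c["z_map"][int(round(v)),int(round(u))])
def cloud(c,st=None):
    T=TW(c,st);H,W=c["z_map"].shape;v,u=np.mgrid[:H,:W]
    d=np.stack([(u-c["cx"])/c["fx"],-(v-c["cy"])/c["fy"],-np.ones((H,W))],-1)*c["z_map"][...,None]
    return d@T[:3,:3].T+T[:3,3]
def tri(a,b):
    A=np.zeros((3,3));B=np.zeros(3)
    for o,d in (a,b):
        d=d/np.linalg.norm(d);P=np.eye(3)-np.outer(d,d);A+=P;B+=P@o
    p=np.linalg.solve(A,B)
    return p,[np.linalg.norm(np.cross(p-o,d/np.linalg.norm(d))) for o,d in (a,b)]
def project(c,p,st=None):
    q=np.linalg.inv(TW(c,st))@np.append(p,1); return c["cx"]-c["fx"]*q[0]/q[2]*1, c["cy"]+c["fy"]*q[1]/q[2]
E
python3 - <<'E'
from h import *
s=load("scene0");t=load("top0")
a=cv2.resize(s["img"][110:310,180:470],None,fx=2.7,fy=2.7,interpolation=cv2.INTER_CUBIC);cv2.imwrite("pics/sz.png",cv2.convertScaleAbs(a,alpha=1.8))
a=cv2.resize(t["img"][130:240,150:470],None,fx=2.5,fy=2.5,interpolation=cv2.INTER_CUBIC);cv2.imwrite("pics/tz.png",cv2.convertScaleAbs(a,alpha=1.8))
print(project(t,np.array([.5,0,0])), project(s,np.array([.5,0,0])))
for c,u,v in [(t,320,330),(t,383,195),(s,278,229),(t,275,170),(s,400,208),(t,200,185),(s,428,152),(t,222,265),(s,300,230),(t,287,270)]: print(u,v,pt(c,u,v))
for n,c in(("s",s),("t",t)):
    P=cloud(c); 
    # rack plate
    m=(abs(P[...,2]-.075)<.006)&(P[...,1]<0)&(P[...,1]>-.4)&(P[...,0]>.3)&(P[...,0]<.8)
    k,l,st,ce=cv2.connectedComponentsWithStats(m.astype(np.uint8)); i=1+st[1:,4].argmax()
    q=P[l==i][:,:2].astype(np.float32); print(n,"rack",cv2.minAreaRect(q),len(q),np.median(P[l==i][:,2]))
    m=(abs(P[...,2]-.014)<.005)&(P[...,1]>0)&(P[...,1]<.5)&(P[...,0]>.4)&(P[...,0]<.8)
    k,l,st,ce=cv2.connectedComponentsWithStats(m.astype(np.uint8)); i=1+st[1:,4].argmax()
    q=P[l==i][:,:2].astype(np.float32); print(n,"base",cv2.minAreaRect(q),len(q))
E
```

```text
(np.float64(310.4290487028095), np.float64(227.94077414094164)) (np.float64(319.1760744544879), np.float64(222.01200050087937))
320 330 [ 0.1996578  -0.02422222  0.00299636]
383 195 [ 0.55568956 -0.19712836  0.19016665]
278 229 [ 0.55230045 -0.20083721  0.19031637]
275 170 [0.64557601 0.09589835 0.13468224]
400 208 [0.68317852 0.0872595  0.10226809]
200 185 [0.6133366  0.31390691 0.10338769]
428 152 [0.63351476 0.30096258 0.11107568]
222 265 [0.38489943 0.2467148  0.09165882]
300 230 [ 0.48164376 -0.05608724  0.00539417]
287 270 [0.373924   0.07137858 0.00221364]
s rack ((0.5410882234573364, -0.2664274275302887), (0.27820920944213867, 0.10379959642887115), 84.05525207519531) 3305 0.07530439420989876
s base ((0.6472162008285522, 0.2134934961795807), (0.15080255270004272, 0.3026620149612427), 12.402531623840332) 1432
t rack ((0.5420065522193909, -0.26806414127349854), (0.2749922275543213, 0.10176025331020355), 83.99639129638672) 2321 0.07505934992665031
t base ((0.647294282913208, 0.21238085627555847), (0.15002664923667908, 0.300256609916687), 12.910229682922363) 1416
```

View pics/sz.png

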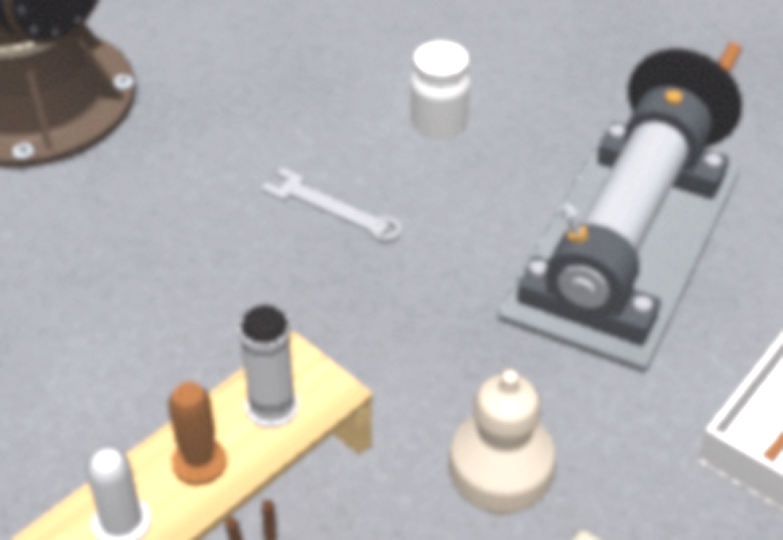

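View pics/tz.png

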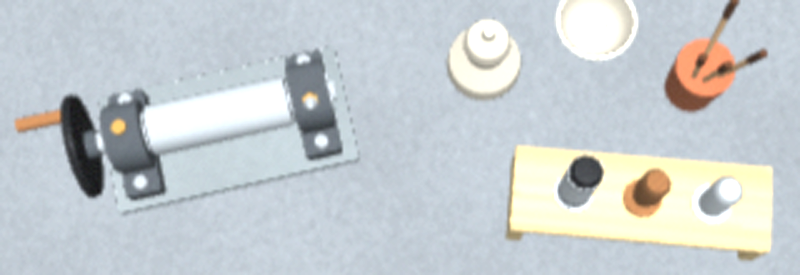

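```bash
cat > plan.py <<'E'
import numpy as np,sys
from scipy.spatial.transform import Rotation as R
def pose(st): return np.array(st["tcp_pos"]),R.from_euler('xyz',st["eef_rot"],degrees=True)
def rows(p,Rt,p2,R2,n,w,dec=2):
    out=[]
    for i in range(n):
        k=n-i
        d=Rt.inv().apply(p2-p)/k/0.04
        rv=(Rt.inv()*R2).as_rotvec()/k
        t=np.degrees(rv)/8
        d=np.round(d,dec)+0.;t=np.round(t,dec)+0.
        if abs(d).max()>1 or np.linalg.norm(d)*.04>.05 or np.linalg.norm(t)*8>8.59: print("LIMIT",d,t)
        out.append([d.tolist(),t.tolist(),w])
        p=p+Rt.apply(d*.04);Rt=Rt*R.from_rotvec(np.radians(t*8))
    return out,p,Rt
def show(o):
    for i in range(0,len(o),5): print(o[i:i+5])
E
python3 - <<'E'
from h import *;from plan import *
s=load("scene0");t=load("top0")
# gun top black blob
def blob(c,u0,v0,rad):
    g=c["img"].max(2).astype(int); m=np.zeros(g.shape,np.uint8); m[v0-rad:v0+rad,u0-rad:u0+rad]=1
    m&=(g<45).astype(np.uint8)
    k,l,st,ce=cv2.connectedComponentsWithStats(m); i=1+st[1:,4].argmax(); return ce[i],st[i]
bs,bt=blob(s,278,231,14),blob(t,384,199,14); print(bs,bt)
print("guntop",tri(ray(s,*bs[0]),ray(t,*bt[0])), onplane(s,*bs[0],.19),onplane(t,*bt[0],.19))
print("nip",tri(ray(s,391,188.5),ray(t,274.5,169.5)))
for c in (s,t):
    P=cloud(c); m=(P[...,2]>.083)&(P[...,2]<.3)&(np.hypot(P[...,0]-.553,P[...,1]+.195)<.04); Q=P[m]
    for a,b in((.085,.12),(.12,.16),(.16,.185),(.185,.2)):
        q=Q[(Q[:,2]>a)&(Q[:,2]<b)]; print(a,len(q),q.mean(0) if len(q) else 0, q.min(0) if len(q) else 0,q.max(0) if len(q) else 0)
from plant import r
p,Rt=pose(r.get_state())
R2=R.from_euler('xyz',[180,0,-90],degrees=True)
o,p,Rt=rows(p,Rt,np.array([.30,.45,.31]),R.from_euler('xyz',[180,0,-30],degrees=True),6,87);show(o)
o,p,Rt=rows(p,Rt,np.array([.60,.12,.31]),R2,15,87);show(o)
E
```

```text
(array([277.48529412, 229.57352941]), array([271, 224,  14,  12, 136], dtype=int32)) (array([383.79032258, 198.88709677]), array([378, 194,  12,  11,  62], dtype=int32))
guntop (array([ 0.54728931, -0.19909686,  0.1830654 ]), [np.float64(0.0009859412996811076), np.float64(0.0009859412996809926)]) [ 0.5523254  -0.20251797  0.19      ] [ 0.54509449 -0.19877241  0.19      ]
nip (array([0.6462436 , 0.0971985 , 0.13835505]), [np.float64(0.00034115591796085343), np.float64(0.0003411559179610715)])
0.085 175 [ 0.55874729 -0.20942267  0.10237303] [ 0.53471765 -0.2198945   0.08503775] [ 0.57182296 -0.18450301  0.11997978]
0.12 213 [ 0.55859597 -0.20936547  0.1403045 ] [ 0.53292169 -0.21948193  0.12064324] [ 0.56860333 -0.18542874  0.1599588 ]
0.16 165 [ 0.55796547 -0.20790051  0.17402524] [ 0.5286136  -0.22020561  0.16042638] [ 0.56839697 -0.1816671   0.1849327 ]
0.185 163 [ 0.550339   -0.20147791  0.18965624] [ 0.53461276 -0.21691135  0.18503164] [ 0.56716771 -0.18316262  0.19423402]
0.085 39 [ 0.53650607 -0.19137315  0.1058182 ] [ 0.52912072 -0.21300341  0.08811693] [ 0.55510889 -0.18058326
[... 590 characters left out ...]
 0.2], 87]]
[[[0.6, 0.54, -0.27], [0.01, 0.0, 0.21], 87]]
[[[0.71, 0.23, 0.0], [0.0, 0.0, 0.5], 87], [[0.72, 0.18, 0.0], [0.0, 0.0, 0.5], 87], [[0.73, 0.12, 0.0], [0.0, 0.0, 0.5], 87], [[0.74, 0.07, 0.0], [0.0, 0.0, 0.5], 87], [[0.74, 0.02, 0.0], [0.0, 0.0, 0.5], 87]]
[[[0.74, -0.03, 0.0], [0.0, 0.0, 0.5], 87], [[0.74, -0.08, 0.0], [0.0, 0.0, 0.5], 87], [[0.73, -0.13, 0.0], [0.0, 0.0, 0.5], 87], [[0.72, -0.18, 0.0], [0.0, 0.0, 0.5], 87], [[0.71, -0.23, 0.0], [0.0, 0.0, 0.5], 87]]
[[[0.69, -0.28, 0.0], [0.0, 0.0, 0.5], 87], [[0.67, -0.33, 0.0], [0.0, 0.0, 0.5], 87], [[0.64, -0.38, 0.0], [0.0, 0.0, 0.5], 87], [[0.61, -0.42, 0.0], [0.0, 0.0, 0.5], 87], [[0.59, -0.47, 0.0], [0.0, 0.0, 0.5], 87]]
```

Call:
{"op": "apply_moves", "data": {"targets": [[[0.52,0.62,-0.28],[0,0,0.2],87],[[0.54,0.6,-0.28],[0,0,0.2],87],[[0.55,0.59,-0.28],[0,0,0.2],87],[[0.57,0.57,-0.28],[0,0,0.2],87],[[0.59,0.56,-0.28],[0,0,0.2],87]], "squeeze": 40}}

```text
time_s: 0.65
tcp_pos: [0.2884, 0.477, 0.2951]
eef_rot: [179.4, -0.2, -28.4]
contact_force: [0.0, 0.3, 1.0]
gripper_width: 0.0869
```

Call:
{"op": "apply_moves", "data": {"targets": [[[0.71,0.23,0.0],[0.0,0.0,0.5],87],[[0.72,0.18,0.0],[0.0,0.0,0.5],87],[[0.73,0.12,0.0],[0.0,0.0,0.5],87],[[0.74,0.07,0.0],[0.0,0.0,0.5],87],[[0.74,0.02,0.0],[0.0,0.0,0.5],87]]}}

```text
time_s: 1.15
tcp_pos: [0.393, 0.3639, 0.2985]
eef_rot: [179.7, -0.2, -49.1]
contact_force: [0.3, 0.5, -0.0]
gripper_width: 0.0868
```

Call:
{"op": "apply_moves", "data": {"targets": [[[0.74,-0.03,0.0],[0.0,0.0,0.5],87],[[0.74,-0.08,0.0],[0.0,0.0,0.5],87],[[0.73,-0.13,0.0],[0.0,0.0,0.5],87],[[0.72,-0.18,0.0],[0.0,0.0,0.5],87],[[0.71,-0.23,0.0],[0.0,0.0,0.5],87]]}}

```text
time_s: 1.65
tcp_pos: [0.4967, 0.2492, 0.2985]
eef_rot: [179.7, -0.3, -69.9]
contact_force: [0.0, 0.8, -0.5]
gripper_width: 0.0868
```

```bash
python3 - <<'E'
from plan import *
from plant import r
p,Rt=pose(r.get_state())
o,p,Rt=rows(p,Rt,np.array([.61,.12,.30]),R.from_euler('xyz',[180,0,-90],degrees=True),5,87);show(o)
E
```

```text
[[[0.8, -0.31, 0.0], [0.01, -0.01, 0.5], 87], [[0.78, -0.36, -0.01], [0.0, -0.01, 0.5], 87], [[0.75, -0.42, -0.01], [0.01, -0.01, 0.5], 87], [[0.72, -0.47, 0.0], [0.0, -0.01, 0.51], 87], [[0.68, -0.52, -0.01], [0.01, 0.0, 0.5], 87]]
```

Call:
{"op": "apply_moves", "data": {"targets": [[[0.8,-0.31,0.0],[0,0,0.5],87],[[0.78,-0.36,0],[0,0,0.5],87],[[0.75,-0.42,0],[0,0,0.5],87],[[0.72,-0.47,0],[0,0,0.5],87],[[0.68,-0.52,0],[0,0,0.5],87]]}}

```text
time_s: 2.15
tcp_pos: [0.6123, 0.1138, 0.2982]
eef_rot: [179.8, -0.4, -90.7]
contact_force: [-0.2, 0.8, 0.2]
gripper_width: 0.0872
```

Call:
{"op": "apply_moves", "data": {"targets": [[[0,0,0],[0,0,0],87],[[0,0,0],[0,0,0],87]]}}

```text
time_s: 2.35
tcp_pos: [0.6141, 0.1101, 0.2965]
eef_rot: [179.6, -0.5, -91.1]
contact_force: [-0.1, 0.4, -0.0]
gripper_width: 0.0872
```

```bash
cat > shot.py <<'E'
import sys,cv2,numpy as np,json
from plant import r
n=sys.argv[1]; cam=sys.argv[2] if len(sys.argv)>2 else "wrist"
st=r.get_state(); c=r.capture(cam); np.savez(f"pics/{n}.npz",**c,tcp_pos=st["tcp_pos"],eef_rot=st["eef_rot"])
cv2.imwrite(f"pics/{n}.png",c["img"]); print(st["time_s"],st["tcp_pos"],st["eef_rot"],st["joints"].round(1),st["contact_force"].round(1),np.abs(st["qd"]).max())
E
python3 shot.py w1
```

```text
2.35 [0.61407155 0.11005277 0.29649153] [179.64422659  -0.47188792 -91.09407686] [ 28.2  14.4  -1.2   0.2 -74.9 -29.4] [-0.1  0.4 -0. ] 1.5940923391288553
```

View pics/w1.png

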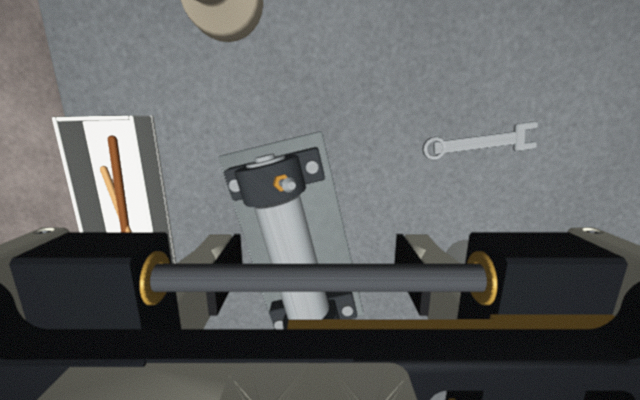

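The nipple head sits at about (287,184), on its orange collar at (281,182). Next is a second view from 80 mm to the side, in -x.

Call:
{"op": "apply_moves", "data": {"targets": [[[0,0.8,0],[0,0,0],87],[[0,0.8,0],[0,0,0],87],[[0,0.6,0],[0,0,0],87],[[0,0,0],[0,0,0],87],[[0,0,0],[0,0,0],87]]}}

```text
time_s: 2.9
tcp_pos: [0.5206, 0.1148, 0.296]
eef_rot: [179.6, -0.5, -90.6]
contact_force: [-0.2, 1.1, -0.4]
gripper_width: 0.0871
```

```bash
python3 shot.py w2; python3 -c "
from h import *
a=[]
for n,(u,v) in (('w1',(287,184)),('w2',(0,0))):
    c=load(n); 
    if n=='w2': u,v=project(c,np.array([.643,.0975,.139]),c); print(u,v)
    u=int(u);v=int(v)
    a.append(cv2.resize(c['img'][v-25:v+25,u-25:u+25],None,fx=8,fy=8,interpolation=cv2.INTER_CUBIC)); print(n,u-25,v-25, [float(c['z_map'][v+i,u]) for i in (-4,0,4)])
cv2.imwrite('pics/nz.png',cv2.convertScaleAbs(np.hstack(a),alpha=1.6))
"
```

```text
2.9 [0.52060438 0.11478861 0.29600809] [179.56983097  -0.46849329 -90.64148514] [ 33.6   5.6 -12.1   0.2 -72.9 -34.3] [-0.2  1.1 -0.4] 1.8453981487385303
w1 262 159 [0.3066014051437378, 0.3046856224536896, 0.30705785751342773]
194.21681276633782 176.07939937309038
w2 169 151 [0.3287365436553955, 0.30582699179649353, 0.30242621898651123]
```

View pics/nz.png

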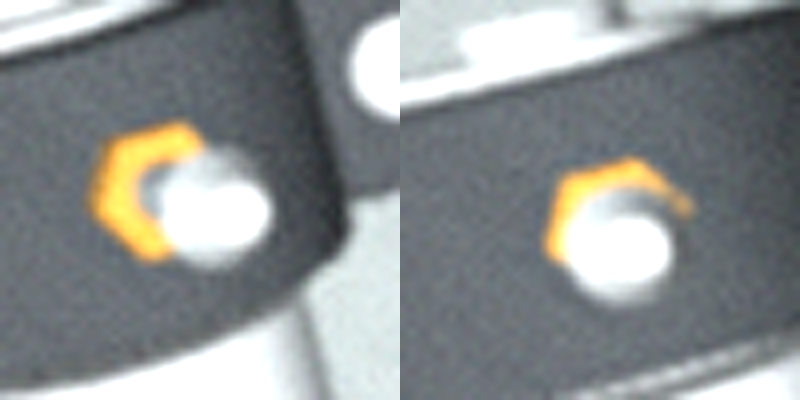

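In the zoom, the head centre is at about (288.6,184.9) in w1 and (196.1,182.2) in w2. I'll triangulate it and compare with the base-plate estimate.

```bash
python3 - <<'E'
from h import *
w1,w2,s,t=load("w1"),load("w2"),load("scene0"),load("top0")
a=ray(w1,262+212/8-.5,159+206/8-.5,w1);b=ray(w2,169+217/8-.5,151+250/8-.5,w2)
print("wrist head",tri(a,b)); 
ax=np.array([-np.sin(np.radians(25))*np.cos(np.radians(12.6)),-np.sin(np.radians(25))*np.sin(np.radians(12.6)),np.cos(np.radians(25))])
for c,st in((w1,w1),(w2,w2),(s,None),(t,None)):
    P=cloud(c,st); 
    m=(np.hypot(P[...,0]-.64,P[...,1]-.098)<.025)&(P[...,2]>.126)&(P[...,2]<.16); q=P[m]
    print("pts",len(q),q.mean(0) if len(q) else 0,q[:,2].max() if len(q) else 0)
    m=(abs(P[...,2]-.014)<.005)&(P[...,1]>0)&(P[...,1]<.5)&(P[...,0]>.4)&(P[...,0]<.8)
    k,l,S,ce=cv2.connectedComponentsWithStats(m.astype(np.uint8)); i=1+S[1:,4].argmax()
    print(cv2.minAreaRect(P[l==i][:,:2].astype(np.float32)))
for c in(w1,w2):
    for nm,o,d in (("s",)+ray(s,391,188.5),("t",)+ray(t,274.5,169.5)): print(nm,tri((o,d),ray(c,*( (288,184.4) if c is w1 else (195.6,181.7)),c)))
for yaw,cx,cy in((12.4,.6472,.2135),(12.9,.6473,.2124)):
    y=np.radians(yaw);x0,y0=-.032,-.110
    print("base tip",cx+x0*np.cos(y)-y0*np.sin(y),cy+x0*np.sin(y)+y0*np.cos(y))
print(ax)
E
```

```text
wrist head (array([0.64365205, 0.10343578, 0.13544181]), [np.float64(0.0005555537338953416), np.float64(0.0005555537338953351)])
pts 168 [0.64318842 0.10240891 0.13673484] 0.1413246405593575
((0.6587252616882324, 0.17011697590351105), (0.14978726208209991, 0.20422720909118652), 12.323588371276855)
pts 194 [0.64205535 0.10279836 0.13643703] 0.1413719821568074
((0.6583658456802368, 0.17121493816375732), (0.15031583607196808, 0.2064140886068344), 12.31816291809082)
pts 29 [0.64279735 0.10018891 0.1353011 ] 0.14045597900686857
((0.6472162008285522, 0.2134934961795807), (0.15080255270004272, 0.3026620149612427), 12.402531623840332)
pts 22 [0.64320301 0.09988649 0.1357233 ] 0.14140314303296075
((0.647294282913208, 0.21238085627555847), (0.15002664923667908, 0.300256609916687), 12.910229682922363)
s (array([0.64365142, 0.10345327, 0.13216917]), [np.float64(0.0003965492131828013), np.float64(0.00039654921318272137)])
t (array([0.64022349, 0.09616047, 0.16098081]), [np.float64(0.0016087063755085), np.float64(0.0016087063755085241)])
s (array([0.64408658, 0.10366853, 0.13277318]), [np.float64(0.0010178125609237082), np.float64(0.0010178125609237156)])
t (array([0.63931048, 0.09807742, 0.15254643]), [np.float64(0.003481439185946606), np.float64(0.003481439185946583)])
base tip 0.6395673730816835 0.0991945189138955
base tip 0.6406651545470855 0.09803226492661517
[-0.41244025 -0.09219132  0.90630779]
```

```bash
python3 - <<'E'
from plan import *
from plant import r
p,Rt=pose(r.get_state())
o,p,Rt=rows(p,Rt,np.array([.56,-.13,.29]),R.from_euler('xyz',[180,0,-96],degrees=True),7,87);show(o)
E
```

```text
[[[0.87, -0.15, 0.03], [0.01, -0.01, 0.1], 87], [[0.87, -0.16, 0.03], [0.01, -0.01, 0.09], 87], [[0.87, -0.17, 0.02], [0.01, -0.01, 0.1], 87], [[0.87, -0.19, 0.02], [0.01, -0.01, 0.09], 87], [[0.86, -0.2, 0.03], [0.0, -0.01, 0.1], 87]]
[[[0.86, -0.21, 0.02], [0.01, 0.0, 0.09], 87], [[0.86, -0.22, 0.02], [0.0, -0.01, 0.1], 87]]
```

Call:
{"op": "apply_moves", "data": {"targets": [[[0.87,-0.15,0.03],[0.01,-0.01,0.1],87],[[0.87,-0.16,0.03],[0.01,-0.01,0.1],87],[[0.87,-0.17,0.02],[0.01,-0.01,0.1],87],[[0.87,-0.19,0.02],[0.01,-0.01,0.1],87],[[0.86,-0.2,0.03],[0.0,-0.01,0.1],87]]}}

```text
time_s: 3.45
tcp_pos: [0.5529, -0.0601, 0.2915]
eef_rot: [180.0, -0.0, -94.2]
contact_force: [0.9, -0.1, -0.0]
gripper_width: 0.0868
```

Call:
{"op": "apply_moves", "data": {"targets": [[[0.86,-0.21,0.02],[0.01,0.0,0.1],87],[[0.5,-0.15,0.02],[0.0,-0.01,0.1],87],[[0,0,0],[0,0,0],87],[[0,0,0],[0,0,0],87]]}}

```text
time_s: 3.85
tcp_pos: [0.5657, -0.1218, 0.2878]
eef_rot: [179.9, -0.0, -96.1]
contact_force: [-0.3, -0.1, -0.2]
gripper_width: 0.0866
```

```bash
python3 shot.py w3
```

```text
3.85 [ 0.56569452 -0.12183671  0.28784359] [ 1.79938358e+02 -1.69752394e-02 -9.61042261e+01] [  7.2  10.1  -7.8   0.  -72.2 -13.3] [-0.3 -0.1 -0.2] 1.1773350043400481
```

View pics/w3.png

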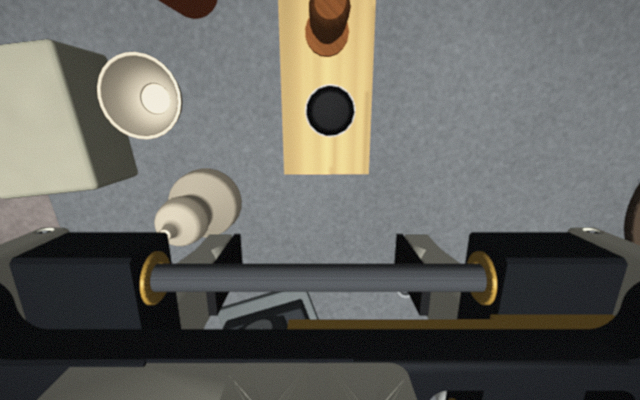

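The gun's black cap is at (330,110), and the rack is square in the picture, so the yaw is right. Now measuring the gun axis.

```bash
python3 - <<'E'
from h import *;from plan import *
from plant import r
c=load("w3")
g=c["img"].max(2);m=np.zeros(g.shape,np.uint8);m[80:142,300:362]=(g[80:142,300:362]<60)
k,l,S,ce=cv2.connectedComponentsWithStats(m); i=1+S[1:,4].argmax(); print(ce[i],S[i])
P=cloud(c,c);q=P[l==i];print("top z",np.percentile(q[:,2],[5,50,95]),q.mean(0))
print(onplane(c,*ce[i],.19,c)); s,t=load("scene0"),load("top0")
print(tri(ray(c,*ce[i],c),ray(s,277.5,229.6)),tri(ray(c,*ce[i],c),ray(t,383.8,198.9)))
P=cloud(c,c)
m=(abs(P[...,2]-.075)<.006)&(P[...,1]<0)&(P[...,1]>-.5)&(P[...,0]>.3)&(P[...,0]<.8)
k,l,S,ce=cv2.connectedComponentsWithStats(m.astype(np.uint8)); i=1+S[1:,4].argmax();b=cv2.minAreaRect(P[l==i][:,:2].astype(np.float32));print(b,cv2.boxPoints(b))
p,Rt=pose(r.get_state())
R2=R.from_euler('xyz',[180,0,-96],degrees=True)
o,p,Rt=rows(p,Rt,np.array([.551,-.2005,.25]),R2,4,87);show(o)
o,p,Rt=rows(p,Rt,np.array([.551,-.2005,.155]),R2,4,87);show(o)
E
```

```text
[329.82271945 110.29489386] [ 307   86   47   49 1743]
top z [0.18473385 0.18974758 0.19119614] [ 0.54845629 -0.19710814  0.18997492]
[ 0.54844541 -0.19720628  0.19      ]
(array([ 0.54782912, -0.19761027,  0.18228903]), [np.float64(0.00044038026548686284), np.float64(0.00044038026548687124)]) (array([ 0.54743817, -0.19862462,  0.18242438]), [np.float64(0.0015017548702459906), np.float64(0.001501754870246061)])
((0.546707272529602, -0.21775612235069275), (0.1805115044116974, 0.10021810978651047), 84.1264419555664) [[ 0.4876251  -0.30241022]
 [ 0.5873171  -0.31266588]
 [ 0.6057894  -0.13310203]
 [ 0.50609744 -0.12284636]]
[[[0.5, 0.04, 0.24], [0.0, 0.0, 0.0], 87], [[0.5, 0.04, 0.24], [0.0, 0.0, 0.0], 87], [[0.5, 0.04, 0.23], [0.0, 0.0, 0.0], 87], [[0.5, 0.03, 0.24], [0.01, 0.0, -0.01], 87]]
[[[0.0, 0.0, 0.59], [0.0, 0.0, 0.0], 87], [[0.0, 0.0, 0.59], [0.0, 0.0, 0.0], 87], [[0.0, 0.0, 0.6], [0.0, 0.0, 0.0], 87], [[0.0, 0.0, 0.59], [0.0, 0.0, 0.0], 87]]
```

Call:
{"op": "apply_moves", "data": {"targets": [[[0.49,0.06,0.24],[0,0,0],87],[[0.49,0.06,0.24],[0,0,0],87],[[0.48,0.05,0.24],[0,0,0],87],[[0.48,0.05,0.24],[0,0,0],87],[[0,0,0],[0,0,0],87]]}}

```text
time_s: 4.4
tcp_pos: [0.5504, -0.1946, 0.2485]
eef_rot: [-180.0, 0.0, -95.5]
contact_force: [0.7, 0.4, -0.0]
gripper_width: 0.0872
```

```bash
python3 - <<'E'
from plan import *
from plant import r
st=r.get_state();print(st["tcp_pos"],st["eef_rot"]);p,Rt=pose(st)
R2=R.from_euler('xyz',[180,0,-96],degrees=True)
o,p,Rt=rows(p,Rt,np.array([.5485,-.198,.155]),R2,4,87);show(o)
E
```

```text
[ 0.55037703 -0.19459283  0.24853867] [-1.79980893e+02  1.87448412e-02 -9.55366370e+01]
[[[0.02, 0.01, 0.58], [0.0, 0.0, 0.01], 87], [[0.02, 0.01, 0.59], [0.0, 0.0, 0.02], 87], [[0.03, 0.01, 0.58], [0.0, 0.0, 0.01], 87], [[0.02, 0.01, 0.59], [0.0, 0.0, 0.02], 87]]
```

Call:
{"op": "apply_moves", "data": {"targets": [[[0.02,0.01,0.58],[0,0,0],87],[[0.02,0.01,0.58],[0,0,0],87],[[0.03,0.01,0.58],[0,0,0],87],[[0.02,0.01,0.5],[0,0,0],87],[[0.01,0,0.05],[0,0,0],87]]}}

```text
time_s: 4.9
tcp_pos: [0.5522, -0.1933, 0.1574]
eef_rot: [-179.6, 0.0, -95.2]
contact_force: [0.4, -0.0, -0.5]
gripper_width: 0.0871
```

Call:
{"op": "apply_moves", "data": {"targets": [[[0.09,0.06,0.02],[0,0,0],87],[[0.05,0.04,0.02],[0,0,0],87]]}}

```text
time_s: 5.1
tcp_pos: [0.5489, -0.1972, 0.1571]
eef_rot: [-179.6, -0.0, -95.0]
contact_force: [-0.7, 0.8, -0.4]
gripper_width: 0.0867
```

Call:
{"op": "apply_moves", "data": {"targets": [[[0.02,0,0.03],[0,0,0],30],[[0.01,0,0.02],[0,0,0],30],[[0,0,0],[0,0,0],30],[[0,0,0],[0,0,0],30]], "squeeze": 55}}

```text
time_s: 5.5
tcp_pos: [0.5503, -0.1987, 0.1583]
eef_rot: [-179.3, -0.0, -95.0]
contact_force: [0.1, 0.7, 0.7]
gripper_width: 0.0606
```

Call:
{"op": "apply_moves", "data": {"targets": [[[0,0,0.02],[0,0,0],30],[[0,0,0.02],[0,0,0],30],[[0,0,0],[0,0,0],30],[[0,0,0],[0,0,0],30],[[0,0,0],[0,0,0],30]]}}

```text
time_s: 6.0
tcp_pos: [0.5499, -0.1988, 0.1568]
eef_rot: [-179.3, -0.0, -95.0]
contact_force: [-0.5, 1.2, -0.1]
gripper_width: 0.0395
```

Call:
{"op": "apply_moves", "data": {"targets": [[[0,0,-0.3],[0,0,0],30],[[0,0,-0.6],[0,0,0],30],[[0,0,-0.75],[0,0,0],30],[[0,0,-0.75],[0,0,0],30],[[0,0,-0.75],[0,0,0],30]], "squeeze": 60}}

```text
time_s: 6.5
tcp_pos: [0.5443, -0.1975, 0.2811]
eef_rot: [179.9, 0.1, -95.1]
contact_force: [0.3, -0.1, -4.5]
gripper_width: 0.0394
```

Call:
{"op": "apply_moves", "data": {"targets": [[[0,0,-0.4],[0,0,0],30],[[0,0,0],[0,0,0],30],[[0,0,0],[0,0,0],30]]}}

```text
time_s: 6.8
tcp_pos: [0.5452, -0.1975, 0.3026]
eef_rot: [-179.8, 0.2, -95.1]
contact_force: [-0.9, -0.7, -5.1]
gripper_width: 0.0393
```

```bash
python3 shot.py s1 scene; python3 shot.py t1 top; python3 -c "
from h import *
c=load('s1');cv2.imwrite('pics/s1z.png',cv2.convertScaleAbs(cv2.resize(c['img'][120:320,180:440],None,fx=3,fy=3,interpolation=cv2.INTER_CUBIC),alpha=1.7))"
```

```text
6.8 [ 0.54518835 -0.19749053  0.3026326 ] [-1.79776259e+02  1.58985622e-01 -9.51043899e+01] [ -0.7   9.6  -6.4  -0.1 -73.8  -4.4] [-0.9 -0.7 -5.1] 0.5046487832079503
6.85 [ 0.54518731 -0.19757315  0.30253428] [-1.79785055e+02  1.47245083e-01 -9.51024201e+01] [ -0.7   9.6  -6.4  -0.1 -73.8  -4.4] [-1.  -0.4 -4.6] 0.6626425780628358
```

View pics/s1z.png

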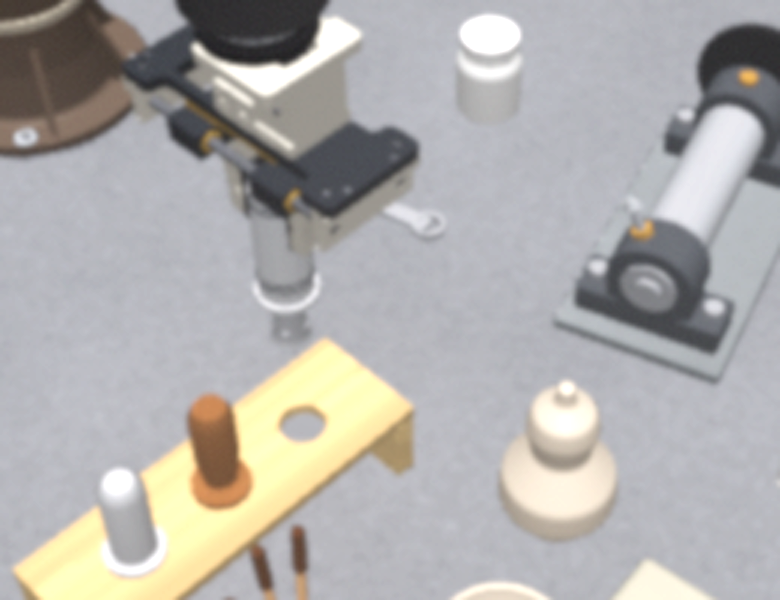

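Gun lifted clear and hanging straight in the fingers; its nose is at about (290,335) in the zoomed view. Next, planning the tilted approach with the mouth 60 mm out along the nipple axis.

```bash
cat > goal.py <<'E'
from plan import *
yaw=np.radians(12.4); ti=np.radians(25)
ax=np.array([-np.sin(ti)*np.cos(yaw),-np.sin(ti)*np.sin(yaw),np.cos(ti)])
TIP=np.array([.641,.1005,.139]); L=.130
R0=R.from_euler('xyz',[180,0,-95],degrees=True)
rv=np.cross([0,0,-1],-ax); rv=rv/np.linalg.norm(rv)*ti
RG=R.from_rotvec(rv)*R0
def tcp(gap): return TIP+ax*(gap+L)   # gap: mouth above tip along axis
if __name__=="__main__":
    from plant import r
    p,Rt=pose(r.get_state()); gap=float(sys.argv[1]);n=int(sys.argv[2])
    m=p+Rt.apply([0,0,L]); d=m-TIP
    print("mouth rel tip: along",d@ax,"lateral world",(d-(d@ax)*ax).round(4),"lat tool",RG.inv().apply(d-(d@ax)*ax).round(4),"ang",np.degrees((Rt.inv()*RG).as_rotvec()).round(2))
    print(tcp(gap),RG.apply([0,0,1]))
    o,p,Rt=rows(p,Rt,tcp(gap),RG,n,30);show(o)
E
python3 goal.py .06 10
```

```text
mouth rel tip: along 0.09643003324131574 lateral world [-0.0557 -0.2891 -0.0543] lat tool [0.2964 0.0418 0.    ] ang [23.68 -7.36 -0.12]
[0.56257569 0.0832573  0.31119848] [ 0.41275954  0.09075107 -0.90630779]
[[[-0.7, 0.02, -0.02], [0.3, -0.09, 0.0], 30], [[-0.7, 0.02, -0.01], [0.3, -0.09, 0.0], 30], [[-0.7, 0.02, -0.01], [0.3, -0.09, 0.0], 30], [[-0.71, 0.02, 0.0], [0.29, -0.09, 0.0], 30], [[-0.7, 0.02, 0.01], [0.3, -0.09, 0.0], 30]]
[[[-0.7, 0.02, 0.02], [0.29, -0.09, 0.0], 30], [[-0.71, 0.02, 0.03], [0.29, -0.1, 0.0], 30], [[-0.7, 0.02, 0.04], [0.3, -0.09, 0.0], 30], [[-0.71, 0.02, 0.04], [0.29, -0.1, -0.01], 30], [[-0.7, 0.02, 0.06], [0.3, -0.09, 0.0], 30]]
```

Call:
{"op": "apply_moves", "data": {"targets": [[[-0.7,0.02,-0.1],[0.3,-0.09,0.0],30],[[-0.7,0.02,-0.1],[0.3,-0.09,0.0],30],[[-0.7,0.02,-0.05],[0.3,-0.09,0.0],30],[[-0.71,0.02,0.0],[0.3,-0.09,0.0],30],[[-0.7,0.02,0.0],[0.3,-0.09,0.0],30]]}}

```text
time_s: 7.4
tcp_pos: [0.5507, -0.0558, 0.3062]
eef_rot: [-168.4, 3.8, -95.1]
contact_force: [0.3, -0.4, -4.4]
gripper_width: 0.039
```

Call:
{"op": "apply_moves", "data": {"targets": [[[-0.7,0.02,0],[0.3,-0.09,0.0],30],[[-0.7,0.02,0],[0.3,-0.09,0.0],30],[[-0.6,0.02,0],[0.3,-0.09,0.0],30],[[-0.4,0.02,0.0],[0.2,-0.09,0.0],30]]}}

```text
time_s: 7.8
tcp_pos: [0.5517, 0.0438, 0.3067]
eef_rot: [-159.8, 6.5, -94.3]
contact_force: [-0.3, 0.1, -4.1]
gripper_width: 0.0391
```

```bash
python3 goal.py .05 4
```

```text
mouth rel tip: along 0.0642396477516769 lateral world [-0.017  -0.0405 -0.0118] lat tool [0.0426 0.0159 0.    ] ang [ 3.69 -1.03 -0.46]
[0.56670328 0.08416481 0.3021354 ] [ 0.41275954  0.09075107 -0.90630779]
[[[-0.25, -0.05, 0.08], [0.12, -0.03, -0.01], 30], [[-0.25, -0.05, 0.08], [0.11, -0.03, -0.02], 30], [[-0.26, -0.05, 0.08], [0.12, -0.03, -0.01], 30], [[-0.25, -0.05, 0.09], [0.11, -0.04, -0.02], 30]]
```

Call:
{"op": "apply_moves", "data": {"targets": [[[-0.28,-0.05,0.08],[0.13,-0.03,-0.01],30],[[-0.28,-0.05,0.08],[0.13,-0.03,-0.02],30],[[-0.26,-0.05,0.08],[0.12,-0.03,-0.01],30],[[-0.25,-0.05,0.08],[0.11,-0.03,-0.02],30],[[0,0,0],[0,0,0],30]]}}

```text
time_s: 8.3
tcp_pos: [0.5608, 0.0878, 0.2932]
eef_rot: [-156.4, 6.8, -93.4]
contact_force: [-0.2, 0.6, -4.8]
gripper_width: 0.0395
```

```bash
python3 goal.py .05 2
```

```text
mouth rel tip: along 0.043984441575747435 lateral world [-0.0093  0.0024 -0.004 ] lat tool [-0.0013  0.0103  0.    ] ang [ 0.44 -0.38  0.28]
[0.56670328 0.08416481 0.3021354 ] [ 0.41275954  0.09075107 -0.90630779]
[[[0.03, -0.12, -0.08], [0.03, -0.02, 0.02], 30], [[0.03, -0.11, -0.07], [0.02, -0.03, 0.02], 30]]
```

Call:
{"op": "apply_moves", "data": {"targets": [[[0.03,-0.14,-0.04],[0.03,-0.03,0.02],30],[[0.01,-0.11,-0.04],[0.03,-0.03,0.02],30],[[0,-0.03,-0.02],[0,0,0],30]]}}

```text
time_s: 8.6
tcp_pos: [0.5683, 0.0833, 0.2988]
eef_rot: [-156.3, 7.2, -93.5]
contact_force: [-0.2, 0.0, -4.0]
gripper_width: 0.039
```

```bash
python3 goal.py .05 2; python3 shot.py s2 scene; python3 shot.py t2 top;python3 shot.py w4 ; python3 -c "
from h import *
s=load('s2')
a=cv2.resize(s['img'][130:250,320:480],None,fx=5,fy=5,interpolation=cv2.INTER_CUBIC)
cv2.imwrite('pics/s2z.png',cv2.convertScaleAbs(a,alpha=1.7))
s=load('t2')
a=cv2.resize(s['img'][110:230,220:380],None,fx=5,fy=5,interpolation=cv2.INTER_CUBIC)
cv2.imwrite('pics/t2z.png',cv2.convertScaleAbs(a,alpha=1.7))"
```

```text
mouth rel tip: along 0.046427129786738935 lateral world [-0.0003 -0.0012 -0.0003] lat tool [0.0012 0.0003 0.    ] ang [ 0.24 -0.04 -0.03]
[0.56670328 0.08416481 0.3021354 ] [ 0.41275954  0.09075107 -0.90630779]
[[[-0.01, 0.0, -0.04], [0.01, 0.0, 0.0], 30], [[-0.02, 0.01, -0.05], [0.02, 0.0, 0.0], 30]]
8.6 [0.56832782 0.08333132 0.29884833] [-156.25422353    7.23862391  -93.50254747] [ 33.   -5.  -32.   13.1 -40.4 -46.3] [-0.2  0.  -4. ] 2.404957014458705
8.65 [0.56845071 0.083365   0.29904617] [-156.24210347    7.23496743  -93.50074944] [ 33.   -5.  -32.   13.1 -40.4 -46.4] [ 0.8  0.6 -3.4] 0.9075065102017333
8.7 [0.5683464  0.08339803 0.29898665] [-156.2363418     7.23808046  -93.50760701] [ 33.   -5.  -32.   13.1 -40.4 -46.4] [-0.4  0.3 -4.8] 0.5756433700363646
```

View pics/s2z.png

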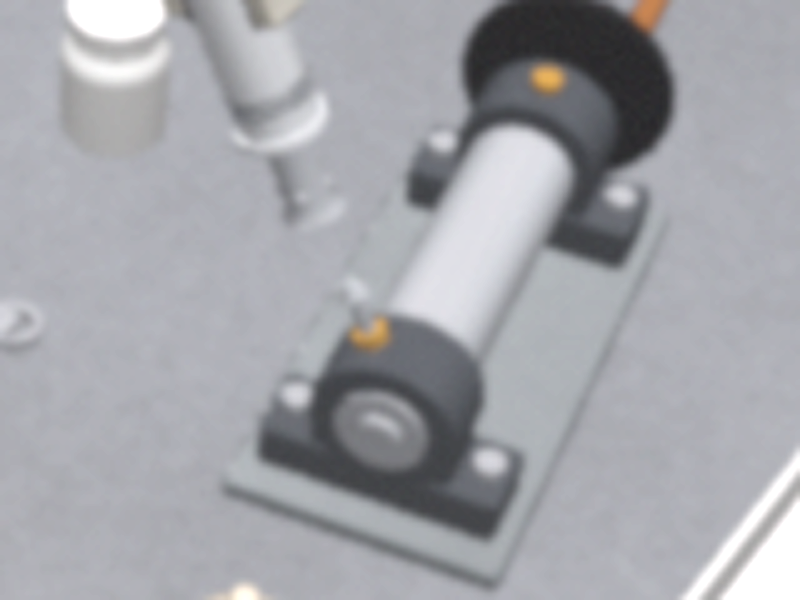

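View pics/t2z.png

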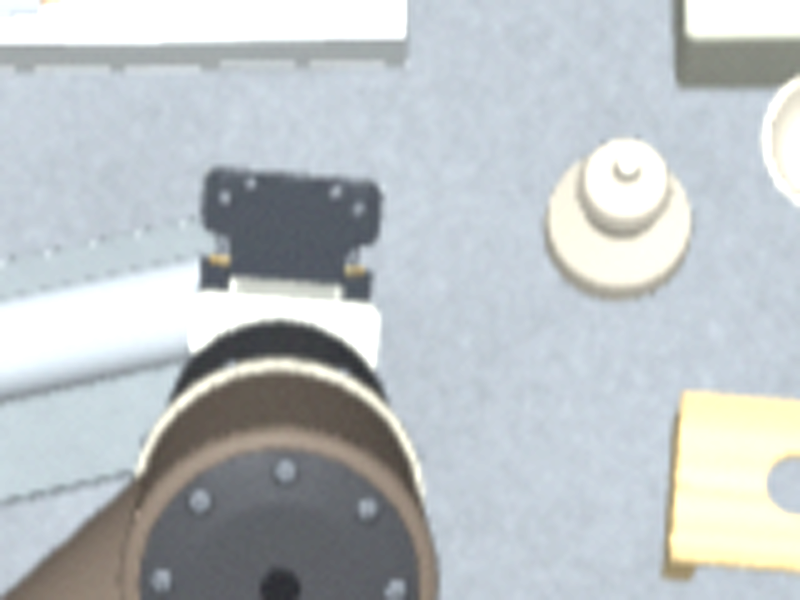

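View pics/w4.png

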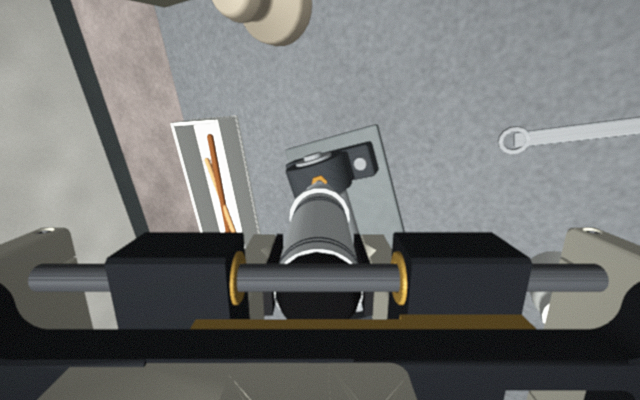

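```bash
python3 - <<'E'
from h import *;from goal import *
s=load("s2"); st=s; p,Rt=pose(dict(tcp_pos=s["tcp_pos"],eef_rot=s["eef_rot"]))
def z(P,n): u,v=project(s,P); print(n,((np.array([u,v])+.5-[320,130])*5).round(1))
m=p+Rt.apply([0,0,L]); z(m,"mouth"); g=-Rt.apply([0,0,1]); z(m+g*.048,"foot under");z(m+g*.054,"foot top");z(m+g*.1,"barrel100")
z(TIP,"tip");z(TIP-ax*.004,"head");z(TIP-ax*.03,"collar top")
w=load("w4");
for n,P in(("foot",m+g*.054),("tip",TIP),("collar",TIP-ax*.03)): print(n,project(w,P,w))
wi=w["img"][120:240,260:400];cv2.imwrite("pics/w4z.png",cv2.convertScaleAbs(cv2.resize(wi,None,fx=5,fy=5,interpolation=cv2.INTER_CUBIC),alpha=1.4))
E
```

```text
mouth [318.9 211.4]
foot under [286.1 129.9]
foot top [281.9 119.5]
barrel100 [249.1  37.7]
tip [351.6 285.8]
head [354.2 292.2]
collar top [370.9 333.3]
foot (np.float64(318.0804506814911), np.float64(215.26473673288064))
tip (np.float64(317.74206325797894), np.float64(186.8454109376738))
collar (np.float64(317.6954384751993), np.float64(181.06923930053438))
```

View pics/w4z.png

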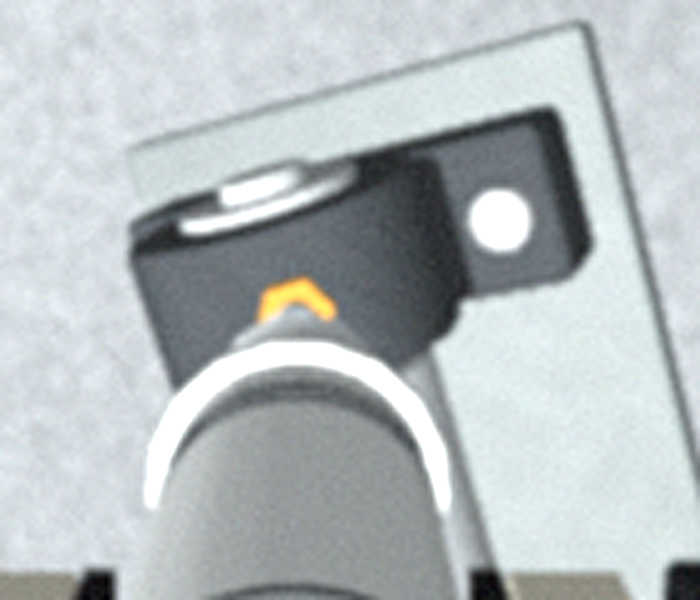

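```bash
python3 - <<'E'
from h import *;from goal import *
w=load("w4");p,Rt=pose(dict(tcp_pos=w["tcp_pos"],eef_rot=w["eef_rot"]))
m=p+Rt.apply([0,0,L]); g=-Rt.apply([0,0,1])
def circ(c,Rm,rad): return np.array([project(w,c+Rm.apply([rad*np.cos(a),rad*np.sin(a),0]),w) for a in np.linspace(0,6.283,73)])
def zz(q): return ((q+.5-[260,120])*5).round(0)
for n,h,rad in(("under",.048,.023),("top",.054,.023),("bell",0,.016),("barrel at 54",.054,.02)):
    q=zz(circ(m+g*h,Rt,rad)); print(n,"toprow",q[:,1].min(),"L",q[:,0].min(),"R",q[:,0].max())
for n,h,rad in(("collar",.03,.0095),("head",.008,.008)):
    q=zz(circ(TIP-ax*h,RG,rad)); print(n,"toprow",q[:,1].min(),"L",q[:,0].min(),"R",q[:,0].max())
E
```

```text
under toprow 323.0 L 144.0 R 440.0
top toprow 331.0 L 141.0 R 444.0
bell toprow 303.0 L 207.0 R 379.0
barrel at 54 toprow 351.0 L 160.0 R 424.0
collar toprow 268.0 L 251.0 R 331.0
head toprow 293.0 L 255.0 R 327.0
```

The scene and wrist views agree. The gun's mouth, flange and the nipple's collar all show the same small camera offset (about +1 px column, +2 px row), so the gun is aligned relative to the nipple. I'll advance along the axis.

```bash
python3 goal.py .008 4
```

```text
mouth rel tip: along 0.04648321844592628 lateral world [-0.0004 -0.001  -0.0003] lat tool [0.0011 0.0004 0.    ] ang [ 0.22 -0.04 -0.04]
[0.58403918 0.08797635 0.26407047] [ 0.41275954  0.09075107 -0.90630779]
[[[-0.01, 0.0, 0.24], [0.01, 0.0, 0.0], 30], [[-0.01, 0.0, 0.24], [0.01, 0.0, 0.0], 30], [[0.0, 0.0, 0.24], [0.0, 0.0, 0.0], 30], [[-0.01, 0.0, 0.24], [0.01, 0.0, 0.0], 30]]
```

Call:
{"op": "apply_moves", "data": {"targets": [[[-0.01,0,0.24],[0.01,0,0],30],[[-0.01,0,0.24],[0.01,0,0],30],[[-0.01,0,0.2],[0.01,0,0],30],[[0,0,0.15],[0,0,0],30]]}}

```text
time_s: 9.15
tcp_pos: [0.5829, 0.0877, 0.267]
eef_rot: [-155.9, 7.3, -93.5]
contact_force: [-0.8, 0.5, -4.6]
gripper_width: 0.0391
```

```bash
python3 goal.py -.005 3
```

```text
mouth rel tip: along 0.011104886102923381 lateral world [ 0.0003 -0.      0.0001] lat tool [-0.     -0.0004  0.    ] ang [-0.08 -0.   -0.07]
[0.58940506 0.08915612 0.25228847] [ 0.41275954  0.09075107 -0.90630779]
[[[0.0, 0.0, 0.13], [0.0, 0.0, 0.0], 30], [[0.0, 0.0, 0.14], [-0.01, 0.0, 0.0], 30], [[0.0, 0.0, 0.13], [0.0, 0.0, -0.01], 30]]
```

```bash
python3 shot.py s3 scene;python3 shot.py w5; python3 -c "
from h import *
a=[cv2.resize(load(n)['img'][v:v+70,u:u+70],None,fx=5.5,fy=5.5,interpolation=cv2.INTER_CUBIC) for n,u,v in (('s3',360,145),('w5',285,150))]
cv2.imwrite('pics/z3.png',cv2.convertScaleAbs(np.hstack(a),alpha=1.6))"
```

```text
9.15 [0.58291241 0.08770954 0.2669563 ] [-155.93630088    7.28419801  -93.52095696] [ 32.4  -2.2 -34.4  14.7 -34.9 -47.8] [-0.8  0.5 -4.6] 9.289122271197094
9.2 [0.58272297 0.08760329 0.26578966] [-156.02326185    7.24577082  -93.54446367] [ 32.4  -2.1 -34.4  14.7 -34.9 -47.8] [ 1.   0.6 -6. ] 2.290143294914204
```

View pics/z3.png

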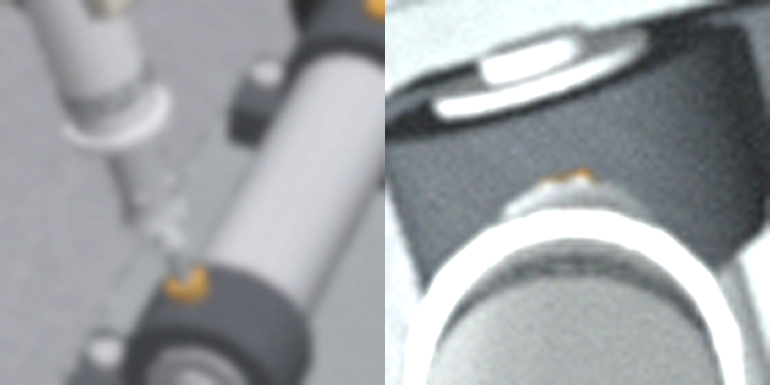

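```bash
python3 - <<'E'
from h import *;from goal import *
for n,o in (("s3",(360,145)),("w5",(285,150))):
    s=load(n);p,Rt=pose(dict(tcp_pos=s["tcp_pos"],eef_rot=s["eef_rot"]));m=p+Rt.apply([0,0,L]); g=-Rt.apply([0,0,1]);st=s
    if n=="s3": s={k:v for k,v in s.items()}
    def circ(c,Rm,rad):
        q=(np.array([project(s,c+Rm.apply([rad*np.cos(a),rad*np.sin(a),0]),s) for a in np.linspace(0,6.283,73)])+.5-o)*5.5
        return q.min(0).round(),q.max(0).round()
    for k,c,Rm,rad in(("flange under",m+g*.048,Rt,.023),("flange top",m+g*.054,Rt,.023),("bell",m,Rt,.016),("tip",TIP,RG,.004),("collar",TIP-ax*.03,RG,.0095)): print(n,k,*circ(c,Rm,rad))
a=cv2.resize(load('s3')['img'][145:205,365:405],None,fx=10,fy=10,interpolation=cv2.INTER_CUBIC)
b=cv2.resize(load('w5')['img'][170:230,290:350],None,fx=10,fy=10,interpolation=cv2.INTER_CUBIC)[:600]
cv2.imwrite('pics/z4.png',cv2.convertScaleAbs(np.hstack([a[:,:400],b[:,:390]]),alpha=2))
E
```

```text
s3 flange under [73. 93.] [175. 158.]
s3 flange top [69. 82.] [171. 147.]
s3 bell [125. 190.] [194. 235.]
s3 tip [158. 226.] [175. 238.]
s3 collar [168. 271.] [208. 298.]
w5 flange under [ 21. 190.] [347. 500.]
w5 flange top [ 17. 200.] [351. 517.]
w5 bell [ 90. 168.] [279. 351.]
w5 tip [159. 226.] [205. 270.]
w5 collar [133. 160.] [232. 257.]
```

View pics/z4.png

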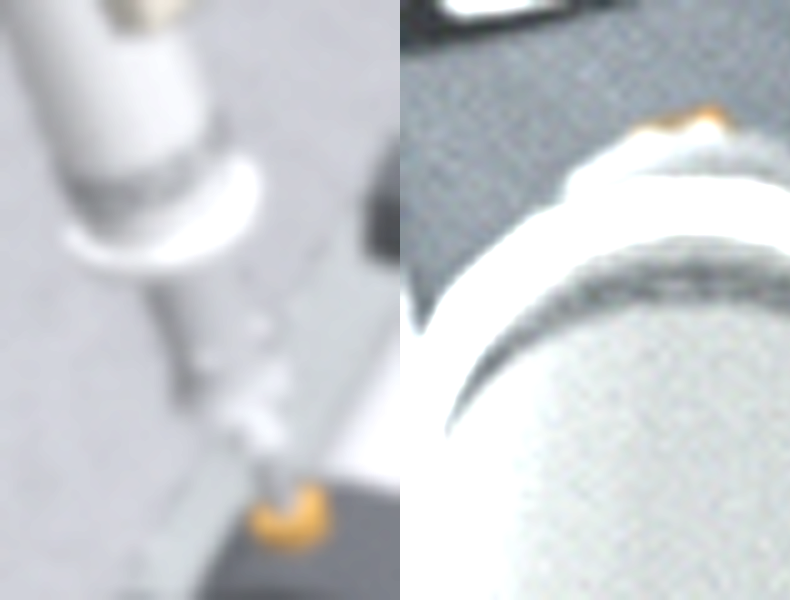

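Everything lies within about 1–2 px of its predicted position, so I'll go on: tip into the bell, then press.

Call:
{"op": "apply_moves", "data": {"targets": [[[0,0,0.13],[0,0,0],30],[[0,0,0.14],[0,0,0],30],[[0,0,0.13],[0,0,0],30]]}}

```text
time_s: 9.55
tcp_pos: [0.5901, 0.0894, 0.252]
eef_rot: [-155.9, 7.3, -93.5]
contact_force: [0.8, -0.0, -4.6]
gripper_width: 0.0392
```

```bash
python3 goal.py -.018 3
```

```text
mouth rel tip: along -0.005571738174203184 lateral world [0.0007 0.0002 0.0003] lat tool [-0.0002 -0.0007 -0.    ] ang [-0.09 -0.   -0.06]
[0.59477093 0.09033588 0.24050647] [ 0.41275954  0.09075107 -0.90630779]
[[[0.0, 0.0, 0.1], [0.0, 0.0, 0.0], 30], [[0.0, 0.01, 0.11], [-0.01, 0.0, 0.0], 30], [[0.01, 0.0, 0.1], [0.0, 0.0, -0.01], 30]]
```

Call:
{"op": "apply_moves", "data": {"targets": [[[0,0.01,0.09],[0,0,0],30],[[0,0.01,0.09],[0,0,0],30]]}}

```text
time_s: 9.75
tcp_pos: [0.5927, 0.0902, 0.2443]
eef_rot: [-155.9, 7.3, -93.5]
contact_force: [1.4, 0.3, -4.5]
gripper_width: 0.0394
```

Call:
{"op": "apply_moves", "data": {"targets": [[[0,0.01,0.09],[0,0,0],30],[[0,0.0,0.05],[0,0,0],30]]}}

```text
time_s: 9.95
tcp_pos: [0.5954, 0.0912, 0.2394]
eef_rot: [-155.8, 7.3, -93.5]
contact_force: [-4.9, 0.4, 2.1]
gripper_width: 0.0391
```

```bash
python3 goal.py -.026 3
```

```text
mouth rel tip: along -0.019280556156938387 lateral world [0.0004 0.0008 0.0003] lat tool [-0.0008 -0.0004  0.    ] ang [-0.17  0.04 -0.03]
[0.59807301 0.09106189 0.23325601] [ 0.41275954  0.09075107 -0.90630779]
[[[0.01, 0.0, 0.06], [-0.01, 0.0, 0.0], 30], [[0.0, 0.0, 0.05], [-0.01, 0.0, 0.0], 30], [[0.01, 0.0, 0.06], [0.0, 0.0, 0.0], 30]]
```

Call:
{"op": "apply_moves", "data": {"targets": [[[0,0,0.07],[0,0,0],30],[[0,0,0.07],[0,0,0],30]]}}

```text
time_s: 10.15
tcp_pos: [0.5979, 0.0918, 0.2347]
eef_rot: [-155.8, 7.3, -93.5]
contact_force: [-1.0, 0.1, -5.3]
gripper_width: 0.0398
```

Call:
{"op": "apply_moves", "data": {"targets": [[[0,0,0.08],[0,0,0],30],[[0,0,0.08],[0,0,0],30]]}}

```text
time_s: 10.35
tcp_pos: [0.6005, 0.0922, 0.2294]
eef_rot: [-155.8, 7.3, -93.5]
contact_force: [-9.1, 0.3, 5.4]
gripper_width: 0.0391
```

```bash
python3 goal.py -.03 3
```

```text
mouth rel tip: along -0.030549463720457398 lateral world [0.001  0.0008 0.0005] lat tool [-0.0009 -0.0011  0.    ] ang [-0.24  0.06 -0.04]
[0.59972405 0.09142489 0.22963078] [ 0.41275954  0.09075107 -0.90630779]
[[[0.01, 0.0, 0.0], [-0.01, 0.0, 0.0], 30], [[0.0, 0.01, -0.01], [-0.01, 0.0, 0.0], 30], [[0.01, 0.0, 0.0], [-0.01, 0.01, 0.0], 30]]
```

The force dropped at the snap (10.15 s) and then rose to about 13 N on the spring. I'll correct the 1 mm lateral drift and push on about 5 mm.

Call:
{"op": "apply_moves", "data": {"targets": [[[0.01,0.02,0.06],[0,0,0],30],[[0.01,0.02,0.06],[0,0,0],30],[[0.01,0.01,0.04],[0,0,0],30]]}}

```text
time_s: 10.65
tcp_pos: [0.6019, 0.0923, 0.2253]
eef_rot: [-155.5, 7.4, -93.4]
contact_force: [-10.4, 0.6, 8.2]
gripper_width: 0.0393
```

```bash
python3 goal.py -.034 3
```

```text
mouth rel tip: along -0.03485371885656875 lateral world [0.0011 0.0007 0.0006] lat tool [-0.0008 -0.0012  0.    ] ang [-0.46  0.17 -0.02]
[0.60137508 0.0917879  0.22600555] [ 0.41275954  0.09075107 -0.90630779]
[[[0.0, 0.0, -0.01], [-0.02, 0.01, 0.0], 30], [[0.01, 0.0, -0.01], [-0.02, 0.01, 0.0], 30], [[0.0, 0.0, 0.0], [-0.02, 0.0, 0.0], 30]]
```

Call:
{"op": "apply_moves", "data": {"targets": [[[0,0.02,0],[0,0,0],30],[[0,0.01,0],[0,0,0],30],[[0,0,0],[0,0,0],30]]}}

```text
time_s: 10.95
tcp_pos: [0.6007, 0.0922, 0.2275]
eef_rot: [-155.4, 7.5, -93.4]
contact_force: [-11.2, -1.0, 6.6]
gripper_width: 0.039
```

```bash
python3 goal.py -.034 3;python3 shot.py s4 scene;python3 shot.py w6; python3 -c "
from plant import r
import time
print(r.get_state()['contact_force'])
from h import *
a=[cv2.resize(load(n)['img'][v:v+60,u:u+40],None,fx=10,fy=10,interpolation=cv2.INTER_CUBIC) for n,u,v in (('s4',365,155),('w6',300,170))]
cv2.imwrite('pics/z6.png',cv2.convertScaleAbs(np.hstack(a),alpha=1.7))"
```

```text
mouth rel tip: along -0.03243487127501763 lateral world [0.0013 0.0009 0.0007] lat tool [-0.001  -0.0013 -0.    ] ang [-0.62  0.22 -0.01]
[0.60137508 0.0917879  0.22600555] [ 0.41275954  0.09075107 -0.90630779]
[[[0.0, 0.0, 0.01], [-0.03, 0.01, 0.0], 30], [[0.01, 0.0, 0.01], [-0.02, 0.01, 0.0], 30], [[0.0, 0.0, 0.02], [-0.03, 0.01, 0.0], 30]]
10.95 [0.60069075 0.09219888 0.2274524 ] [-155.3784104     7.46678025  -93.37657622] [ 31.3   1.6 -37.5  17.6 -27.6 -50.3] [-11.2  -1.    6.6] 0.8995629755936453
11.0 [0.60065605 0.09222112 0.22750001] [-155.37738824    7.46739503  -93.37339828] [ 31.3   1.6 -37.5  17.6 -27.6 -50.3] [-10.5  -0.9   6.5] 0.1719208526384148
[-10.16144468   0.13000964   6.88372732]
```

View pics/z6.png

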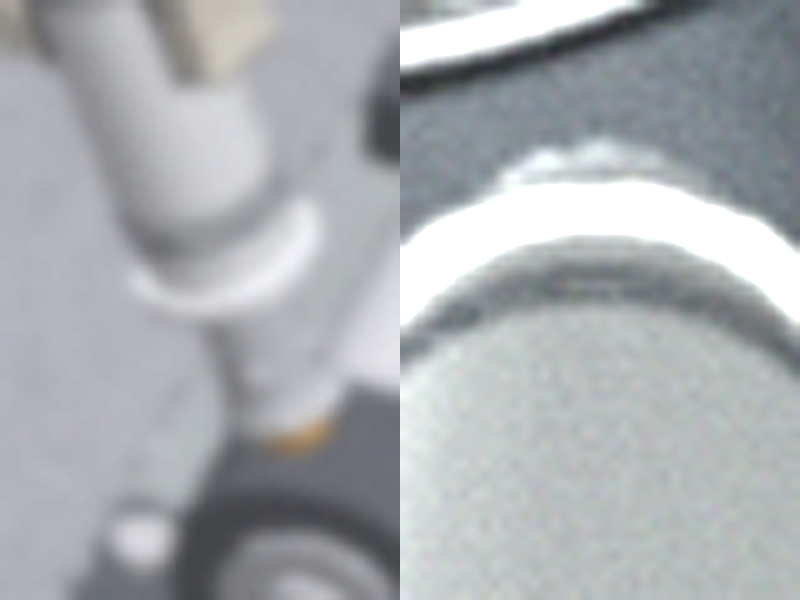

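The bell now sits just above the orange collar (scene zoom about (290,430)), so the coupler is home. Zero rows let the arm relax by 2.4 mm, so the final rows must keep a lead along z. I'll push again with that lead and a small sideways relief.

Call:
{"op": "apply_moves", "data": {"targets": [[[0.02,0.04,0.09],[-0.03,0.01,0],30],[[0.01,0.03,0.08],[-0.03,0.01,0],30],[[0,0.02,0.07],[0,0,0],30]], "squeeze": 60}}

```text
time_s: 11.35
tcp_pos: [0.6032, 0.0929, 0.223]
eef_rot: [-155.4, 7.5, -93.3]
contact_force: [-28.2, -2.9, 29.9]
gripper_width: 0.0393
```

```bash
python3 goal.py -.034 1;python3 shot.py s5 scene;python3 shot.py w7;python3 goal.py -.034 1; python3 shot.py w8
```

```text
mouth rel tip: along -0.03753236904360952 lateral world [0.0016 0.0012 0.0009] lat tool [-0.0014 -0.0017  0.    ] ang [-0.6   0.26  0.04]
[0.60137508 0.0917879  0.22600555] [ 0.41275954  0.09075107 -0.90630779]
[[[0.02, 0.01, -0.09], [-0.08, 0.03, 0.0], 30]]
11.35 [0.603194  0.0929092 0.2230393] [-155.39293302    7.48230914  -93.31374558] [ 31.1   2.1 -37.6  17.8 -26.9 -50.3] [-28.2  -2.9  29.9] 3.5804552381018575
11.4 [0.60294214 0.09274534 0.222996  ] [-155.3976128     7.47394429  -93.32547412] [ 31.1   2.1 -37.7  17.8 -26.9 -50.4] [-18.8  -1.9  19.2] 0.6414441024724509
mouth rel tip: along -0.037408854164858986 lateral world [0.0014 0.0011 0.0007] lat tool [-0.0013 -0.0014 -0.    ] ang [-0.6   0.26  0.03]
[0.60137508 0.0917879  0.22600555] [ 0.41275954  0.09075107 -0.90630779]
[[[0.02, 0.0, -0.09], [-0.07, 0.03, 0.0], 30]]
11.45 [0.60287774 0.09275766 0.22301655] [-155.39916621    7.48259084  -93.32236386] [ 31.2   2.1 -37.7  17.8 -26.9 -50.3] [-18.3  -2.   17.5] 0.21817499601679732
```

At the stop now (about 27 N). I'll ease off slightly so the nose settles near 10 mm.

Call:
{"op": "apply_moves", "data": {"targets": [[[0.01,0.02,0.03],[-0.03,0.01,0],30]]}}

```text
time_s: 11.6
tcp_pos: [0.6027, 0.0925, 0.2233]
eef_rot: [-155.5, 7.5, -93.3]
contact_force: [-11.6, 0.0, 9.2]
gripper_width: 0.0393
```

```bash
python3 shot.py s6 scene;python3 shot.py w7; python3 shot.py w8;python3 shot.py w9;python3 goal.py -.034 1;python3 -c "
from h import *
a=[cv2.resize(load(n)['img'][v:v+60,u:u+40],None,fx=10,fy=10,interpolation=cv2.INTER_CUBIC) for n,u,v in (('s6',365,155),('w8',300,170))]
cv2.imwrite('pics/z7.png',cv2.convertScaleAbs(np.hstack(a),alpha=1.7))"
```

```text
11.6 [0.60271791 0.09254546 0.22332102] [-155.51727525    7.46597494  -93.33206793] [ 31.1   2.1 -37.5  17.5 -27.2 -50. ] [-11.6   0.    9.2] 3.174737228190639
11.65 [0.60278434 0.09256237 0.22330511] [-155.52886483    7.46334361  -93.33279499] [ 31.1   2.1 -37.4  17.4 -27.2 -50. ] [-11.8  -0.7   8.9] 0.46562979219901185
11.7 [0.60283094 0.0926508  0.2232184 ] [-155.52578592    7.46427418  -93.32964226] [ 31.1   2.1 -37.4  17.5 -27.2 -50. ] [-10.9   0.5  10.7] 0.28141034504402057
11.75 [0.60282313 0.09261789 0.22315434] [-155.5291108     7.46002974  -93.33237012] [ 31.1   2.1 -37.4  17.5 -27.2 -50. ] [-12.8   0.4  11.2] 0.10323612314079617
mouth rel tip: along -0.03725295933048274 lateral world [0.0011 0.0009 0.0006] lat tool [-0.0011 -0.0012  0.    ] ang [-0.47  0.23  0.03]
[0.60137508 0.0917879  0.22600555] [ 0.41275954  0.09075107 -0.90630779]
[[[0.01, 0.0, -0.08], [-0.06, 0.03, 0.0], 30]]
```

View pics/z7.png

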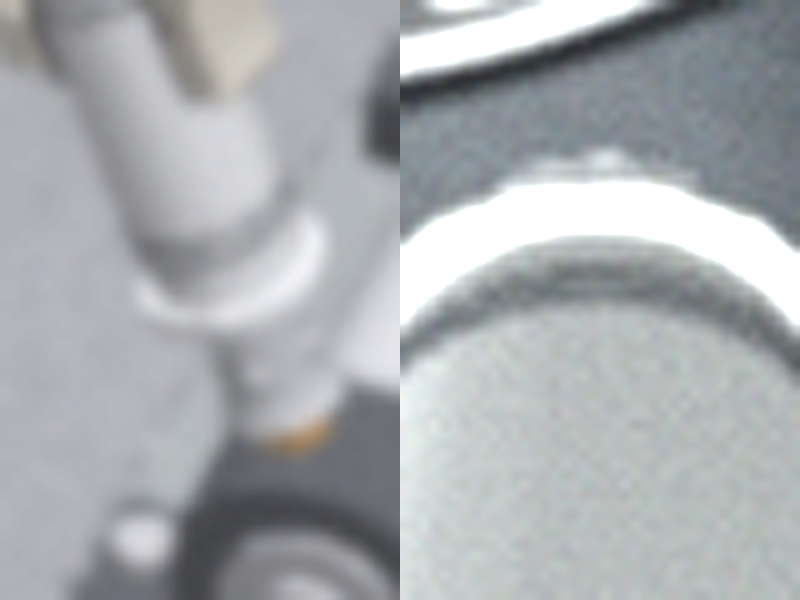

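The pose is steady with about 15–19 N along the axis. Handing in.

```bash
python3 -c "
from plant import r
print(r.close_job()); s=r.get_state(); print(s['time_s'],s['tcp_pos'],s['contact_force'],s['gripper_width'])"
```

```text
the job is handed in; nothing more can be done
None
the job is handed in; nothing more can be done
```

I took the gun out of the rack, tilted it 25° into line with the nipple, and pressed the coupler on until it snapped. I then drove the nose in against its spring and handed the job in at about 11.8 s, still gripping at 60 N and pushing. No verdict was reported, and no state could be read after the hand-in.

**Last checks before handing in:**
- **Coupler home:** I felt the balls ride over the head and the force drop at the snap. The final scene picture shows the bell just above the brass collar.
- **Nose travel:** the grip had moved about 12 mm past the point where the nipple met the seat. That puts the nose at an estimated 11–12 mm of its 12 mm, which is inferred from pose and force, not measured directly.
- **Alignment and grip:** the tool was within about 0.5° of the nipple axis and about 1.6 mm off it sideways. The arm was still, and the finger opening was 39 mm on the 40 mm barrel.
- **Push:** about 15–19 N along the axis. It was about 27 N steady (about 40 N momentarily) when I pushed harder just before, so I eased off.

**What disagreed:**
- The wrist camera put the nipple about 3 mm further in y than the fixed cameras did. I used a value in between, and the picture of the gun over the nipple supported it.
- A sideways force of about 5 N stayed on the coupler.

I saw no sign that any of the other things on the bench had moved, but I did not measure their positions again at the end.

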